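# Take the left-hand hub nut off the deburring grinder

## Task

The grinding wheel on the small green bench grinder is due for a change: unscrew the hub nut with the red handle, lift it off the spindle and stand it upright, handle up, in the empty half of the grey parts tray. The nut has a LEFT-HAND thread, so it comes loose clockwise seen from above; go by feel, letting it rise as it turns and lifting it off only once the thread has let go, so that the thread is never strained, and set the nut down gently. Leave everything else where it is.

Things in the scene. Friction and masses are not known exactly. Their poses are not given: they have to be found in the camera images.
- spindle (a point): Point on the fixed upright spindle level with the steel flange on which the tight nut sits, 84 mm above the table. Inside the nut: a 29 mm tall, 31 mm thick spindle end with a coarse LEFT-HAND thread: turned clockwise the nut climbs several mm per radian (about 2 mm axial play) and lets go after 1.7 to 2.4 rad: feel both; the play costs almost no force, and pushes or pulls beyond some 10 N strain it. Anticlockwise it jams within 0.3 rad.
- grinder: The fixed green grinder: cast base 180 x 160 mm, a 125 mm grey abrasive wheel, a 60 mm steel flange on it, a low guard round the far side. Nothing but the spindle and nut stands above the flange; spindle and wheel are locked and do not turn. Origin at the centre of its underside, x towards its guard side.
- nut_grip (a point): Grip point of the loose hub nut, on its axis, 58 mm above its underside. The nut (about 0.2 kg): a dark steel cup 48 mm across, 36 mm tall, closed on top, 34 mm bore; above it a red bar handle 56 mm long (along the nut's x), 12 mm wide (y), 36 to 76 mm above the underside, to be pinched across the 12 mm. It starts hand-tight on the spindle, with about 1 mm of sideways play.
- nut: The same hub nut: origin at the centre of its underside, z up along its axis, x along the red handle.
- tray_free (a point): Centre of the floor of the empty half of the fixed grey parts tray, 5 mm above the table, axes as the tray's: x across, y along its length. Tray 120 x 210 mm, walls 5 mm thick and 30 mm tall, split by a cross wall into two halves of about 110 x 97 mm inside.
- flange: Spare steel flange ring, 60 mm across, 8 mm thick, lying in the other half of the tray; bystander. Origin at the centre of its underside.
- tea_glass: Amber tea glass, 54 mm across, 75 mm tall, on the far part of the table; bystander. Origin under its centre.
- spare_wheel: Spare grey abrasive wheel, 125 mm across, 14 mm thick, lying on the table to the left; bystander. Origin under its centre.
- screwdriver: Screwdriver lying on the right of the table; bystander. Origin under it, handle to its -x.
- wrench: Open-ended wrench lying on the near right of the table; bystander. Origin under it.
- tray: The fixed grey parts tray (see tray_free). Origin at the centre of its underside; the empty half lies at its -y end.
Mind the look-alikes: they are no part of the job. What is shaped like the nut but blue or yellow is not meant.

How it is judged:
By the outcome, as a careful person would: the job done as asked, in the order asked, and still so for the second after the job is handed in, with the robot touching nothing.
It also fails if it takes over 72 s, if anything falls off the work surface, if the arm or the gripper's body presses on something with over 40 N, if the wrist force passes 120 N, or if a joint passes its speed limit or range.

## Robot

A 6-joint arm with a two-finger parallel gripper is mounted at the origin on the work surface. World frame = base frame: x ahead of the robot, y to its left, z up, the work surface at z = 0. Lengths are in m, angles in degrees, forces in N, time in s.
With the tool pointing down it reaches from about 0.325 to 0.75 m from the base axis. Payload 7.6 kg.
Tool frame: the origin (TCP) lies on the centre line of the jaws, within the pads' length; the fingertips stand 8 mm ahead of it and the grasp point (between the pads) lies 11 mm behind it; x points along the fingers, y is the direction in which the jaws open and shut, and the axes are right-handed (so a half turn about x gives the same grasp; the last joint's range is limited). The gripper opens to 85 mm and grips with 20 to 120 N. Pads are 22 mm wide; open, the fingers measure 114 mm over their backs; the gripper's body (76 mm by 85 mm) begins 54 mm behind the grasp point. The pads swing forward as they close: fully open they stand 13 mm farther back than shut.
Start: joints at [-79.085, 2.991, 80.254, -0, 96.75, -4.028], TCP at [0.135, -0.507, 0.239] pointing down, gripper open.
Joint ranges: [-166.34, 166.34], [-52.06, 124.39], [6.96, 135.62], [-60.46, 240.46], [14.63, 156.25], [-167.68, 167.68]. Speed limits (degrees/s): [147.25, 147.25, 172.46, 180, 180, 180].

## Interface

Orientations are given as [roll, pitch, yaw] about the fixed x, y, z axes, in that order (R = Rz(yaw) Ry(pitch) Rx(roll)).
In Python, from cell import arm, cams gives the robot as it stands.
- The arm moves only by the tool jog_arm, never from a script. Its argument "commands" is a list of rows, each an object with "claw": the finger opening in mm, from 0 to 85.4; "offset": the shift along the world's x, y, z in mm, a list of three; "angular": the turn, a rotation vector about the world's x, y, z in degrees, a list of three. In form: [{"claw": claw, "offset": [dx, dy, dz], "angular": [wx, wy, wz]}, ...]. A call has 1 to 12 rows; each row shifts and turns the commanded pose from where the row before left it; what a row does not reach is not made up. A row lasts 1/12 s, in which the tool goes at most 41.7 mm and 7.16 degrees, less where a joint would pass 70% of its speed; a pose out of reach is approached as far as the arm can. A call with a gripper value outside its range is refused whole. The fingers move at their own pace and stop on an object; "newtons" is the grip in N (left out, the last holds). Time passes only in rows, so rows that do not move let the fingers close. It gives the time, the measured TCP pose, the force and the opening at its end, in the units of the state.
- arm.sense(): the state, without advancing time (a new reading comes with each control period).
- cams.grab_frame(name): name is "scene" or "top" or "wrist"; returns the picture (400x640x3 uint8, red, green, blue); there is no depth.
- cams.get_calibration(name): a dict with "vertical_fov" (degrees; the focal length in pixels is half the picture's height over the tangent of half this angle, whatever the lens; pixels are square), "cx", "cy" (the principal point, pixels), "dist_coeffs" ([k1, k2, p1, p2, k3] as OpenCV has them; the pictures are not rectified), "eye" and "orientation" of the camera in the world. Camera axes: x right, y down, z forward; pixel columns grow to the right and rows downward; lengths in m; the calibration is good to about 2 mm. A picture is of the moment at which its call begins: read the wrist's pose just before it. get_calibration takes no time and is no camera call; for the wrist camera it gives the pose at the moment of the call.
- arm.close_job(): hands the job in, once; it reports no verdict.
Trained networks look in the newest picture that a camera, given by its name, has taken for a name from the list of things; names that differ only in an ending like _2 or _b are one class to them, and where a whole thing is asked for, a point or a joint stands for the part that bears it (a point fixed in the world has none). Each returns a list of dicts, best first, with "conf" (0 to 1); they miss things now and then, are a little off and sometimes report something else, mostly with a low value. They report only what shows in the picture. A call takes as long as a camera call. They do not tell look-alikes from the thing itself.
- cams.boxes_of(camera, target): "centre" ([column, row] as shares, 0 to 1, of the picture: columns of its width, rows of its height, amid what is visible of it).
- cams.outline_of(camera, target): "mask" (400x640 bool, what is visible of it) and "centre" ([column, row] as shares, 0 to 1, of the picture: columns of its width, rows of its height, amid what is visible of it).
- cams.pinpoint(camera, target): "centre" ([column, row] as shares, 0 to 1, of the picture: columns of its width, rows of its height: a listed point, or the origin of a listed thing).
The state is a dict: "clock": time; "joint_pos": joint angles; "qd": joint speeds; "joint_torque": joint torques, N m; "tcp_pos": TCP position; "tcp_rot": TCP orientation; "force": force on the tool from outside, world axes, zero at the start; "wrist_torque": the same for the moment, N m; "opening": opening from 0.0 (shut) to 1.0 (fully open).
Only numpy, scipy, OpenCV 4.12 (cv2) and the standard library are available. Lean on these libraries where they do the work, as an engineer would, in place of code of your own. Each camera call takes 0.05 s, during which the arm holds its last target. There are 200 camera calls.

## Working session

There is one attempt and no reset: what is moved stays moved. The work goes in short steps, Python scripts to look and compute and a tool call to move; the robot and the scene stay as the last step left them, time stands still between calls to the robot, and variables do not carry over. Pictures are saved under pics/ and viewed, about 8 in all and at most 12, crops included, and the job is handed in when it is done.

Besides the shell and the picture viewer there is one more tool, called after "Request:" as name(argument=value, ...), one argument or row to a line, values as JSON. jog_arm: Moves the arm, as the interface text tells. Its arguments: {"type":"object","properties":{"commands":{"type":"array"},"newtons":{"type":"number"}},"required":["commands"]}

```bash
mkdir -p pics; ls; cat > h.py <<'E'
from cell import arm, cams
import numpy as np, cv2
from scipy.spatial.transform import Rotation as R
def ray(name,px,cal=None):
    c=cal or cams.get_calibration(name)
    f=200/np.tan(np.radians(c["vertical_fov"])/2)
    K=np.array([[f,0,c["cx"]],[0,f,c["cy"]],[0,0,1]])
    p=cv2.undistortPoints(np.array([[px]],float),K,np.array(c["dist_coeffs"],float))[0,0]
    o=np.array(c["orientation"],float)
    M=o if o.shape==(3,3) else R.from_euler('xyz',o,degrees=True).as_matrix()
    return np.array(c["eye"],float), M@np.array([p[0],p[1],1])
def atz(name,px,z,cal=None):
    e,d=ray(name,px,cal); return e+d*(z-e[2])/d[2]
def save(name,fn):
    im=cams.grab_frame(name); cv2.imwrite("pics/"+fn,im[:,:,::-1]); return im
E
python3 - <<'E'
from h import *
print(arm.sense())
for n in("top","scene"):
    print(cams.get_calibration(n)); save(n,n+"0.png")
    for t,z in(("nut_grip",.142),("spindle",.084),("tray_free",.005),("tray",0),("grinder",0)):
        for d in cams.pinpoint(n,t)[:3]:
            px=np.array(d["centre"])*[640,400]; print(n,t,d["conf"],px.round(1),atz(n,px,z).round(4))
E
```

```text
pics
{'clock': 0.0, 'joint_pos': array([-7.90849154e+01,  3.02638959e+00,  8.03139536e+01, -2.07841654e-04,
        9.67504704e+01, -4.02899460e+00]), 'qd': array([ 0.0064905 , -0.03490591, -0.00544972,  0.0232507 , -0.09328786,
        0.03881151]), 'joint_torque': array([-1.84187923e-05, -3.81664574e+01, -3.60186017e+01, -6.08297250e-05,
        6.13222917e-03, -1.07431043e-05]), 'tcp_pos': array([ 0.1353399 , -0.50694704,  0.23847177]), 'tcp_rot': array([-93.89874886,  89.90918619, 101.04530606]), 'force': array([0.53766066, 0.17015562, 0.19198533]), 'wrist_torque': array([-0.03016423,  0.00908444,  0.00220177]), 'opening': 0.997186796699862}
{'vertical_fov': 50.09621026416191, 'cx': 316.90478751389674, 'cy': 196.40664621676675, 'dist_coeffs': array([0.03395427, 0.        , 0.        , 0.        , 0.        ]), 'eye': array([0.44150003, 0.00537209, 1.40889642]), 'orientation': array([-175.69816059,   -0.54337114,  -88.41725596])}
top nut_grip 0.76 [214.1 213.7] [0.4774 0.2975 0.142 ]
top nut_grip 0.67 [219.8 180.4] [0.5765 0.2852 0.142 ]
top nut_grip 0.64 [260.6 189. ] [0.5544 0.1
[... 332 characters left out ...]
8926408815217, 'cy': 192.0566385956942, 'dist_coeffs': array([0.0073949, 0.       , 0.       , 0.       , 0.       ]), 'eye': array([1.74673991, 0.7268306 , 1.05370686]), 'orientation': array([-124.22617476,   -1.12579474,  122.66950492])}
scene nut_grip 0.83 [412.6 236.6] [0.6639 0.3365 0.142 ]
scene nut_grip 0.77 [428.8 227.5] [0.5989 0.358  0.142 ]
scene nut_grip 0.6 [374.7 198.6] [0.5582 0.1571 0.142 ]
scene spindle 0.7 [376.6 212.3] [0.5473 0.1627 0.084 ]
scene tray_free 0.83 [287.5 196.8] [ 0.5477 -0.1953  0.005 ]
scene tray_free 0.66 [377.3 210.2] [0.4371 0.1128 0.005 ]
scene tray_free 0.25 [241.6 172.3] [ 0.514  -0.4407  0.005 ]
scene grinder 0.95 [375.8 235.6] [0.5586 0.1728 0.    ]
```

```bash
python3 -c "
import cv2;a=cv2.imread('pics/top0.png');b=cv2.imread('pics/scene0.png')
import numpy as np;cv2.imwrite('pics/both.png',cv2.resize(np.vstack([a,b]),(480,600),interpolation=cv2.INTER_AREA))"
```

```text
(no output)
```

View pics/top0.png

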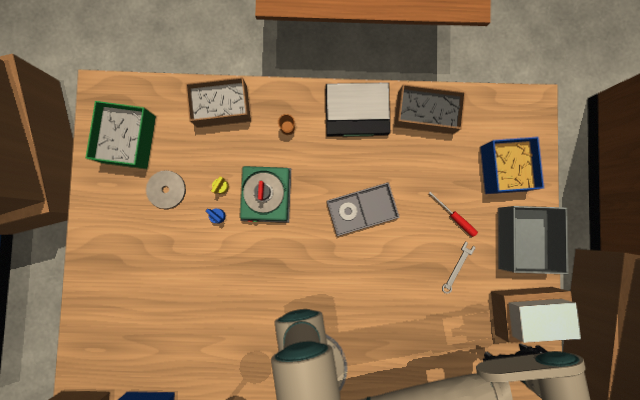

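View pics/scene0.png

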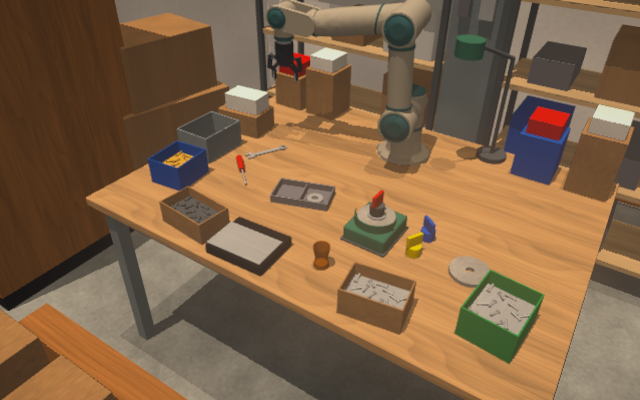

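The top view shows the red-handled nut on the green grinder at about (261,190). The blue (215,216) and yellow (220,185) look-alikes are to its left. The tray is at (362,210), with its empty half on the right at (378,204). The scene view agrees: red nut at (376,200), empty half at (288,190).

```bash
python3 - <<'E'
from h import *
s=arm.sense(); M=R.from_euler('xyz',s["tcp_rot"],degrees=True).as_matrix(); print(M.round(3))
im=cv2.imread("pics/top0.png").astype(int); b,g,r=im[...,0],im[...,1],im[...,2]
m=(r>120)&(g<70)&(b<70); m[:, :240]=0; m[:,290:]=0; m[:160]=0; m[220:]=0
ys,xs=np.nonzero(m); print(len(xs),xs.min(),xs.max(),ys.min(),ys.max())
P=np.array([atz("top",(x,y),.155)[:2] for x,y in zip(xs,ys)]); c=P.mean(0); u,sv,vt=np.linalg.svd(P-c)
print(c,vt[0],np.degrees(np.arctan2(vt[0,1],vt[0,0]))%180)
o=cams.outline_of("top","tray")[0]; k=o["mask"].astype(np.uint8)
ct=max(cv2.findContours(k,0,2)[0],key=cv2.contourArea)[:,0].astype(float)
W=np.array([atz("top",p,.03)[:2] for p in ct]).astype(np.float32); print(cv2.minAreaRect(W), o["conf"])
o=cams.outline_of("top","grinder")[0]; k=o["mask"].astype(np.uint8)
E
```

```text
[[ 0.     0.258 -0.966]
 [-0.    -0.966 -0.258]
 [-1.     0.    -0.   ]]
80 258 262 181 199
[0.5506893  0.16386677] [-0.99958911  0.02866391] 178.3574537269658
((0.5096542239189148, -0.15303519368171692), (0.11974617838859558, 0.21333974599838257), 18.343219757080078) 0.95
```

Request:
jog_arm(
  commands=[
    {"claw": 85,"offset": [17.3,28,2],"angular": [0,0,6.8]},
    {"claw": 85,"offset": [17.3,28,2],"angular": [0,0,6.8]},
    {"claw": 85,"offset": [17.3,28,2],"angular": [0,0,6.8]},
    {"claw": 85,"offset": [17.3,28,2],"angular": [0,0,6.8]},
    {"claw": 85,"offset": [17.3,28,2],"angular": [0,0,6.8]},
    {"claw": 85,"offset": [17.3,28,2],"angular": [0,0,6.8]},
    {"claw": 85,"offset": [17.3,28,2],"angular": [0,0,6.8]},
    {"claw": 85,"offset": [17.3,28,2],"angular": [0,0,6.8]},
    {"claw": 85,"offset": [17.3,28,2],"angular": [0,0,6.8]},
    {"claw": 85,"offset": [17.3,28,2],"angular": [0,0,6.8]},
    {"claw": 85,"offset": [17.3,28,2],"angular": [0,0,6.8]},
    {"claw": 85,"offset": [17.3,28,2],"angular": [0,0,6.8]},
  ],
)

```text
clock: 1.7
tcp_pos: [0.3435, -0.1697, 0.2637]
tcp_rot: [53.2, 89.9, -29.9]
force: [1.2, -1.2, -0.2]
opening: 0.996
```

Request:
jog_arm(
  commands=[
    {"claw": 85,"offset": [17.3,28,2],"angular": [0,0,6.8]},
    {"claw": 85,"offset": [17.3,28,2],"angular": [0,0,6.8]},
    {"claw": 85,"offset": [17.3,28,2],"angular": [0,0,6.8]},
    {"claw": 85,"offset": [17.3,28,2],"angular": [0,0,6.8]},
    {"claw": 85,"offset": [17.3,28,2],"angular": [0,0,6.8]},
    {"claw": 85,"offset": [17.3,28,2],"angular": [0,0,6.8]},
    {"claw": 85,"offset": [17.3,28,2],"angular": [0,0,6.8]},
    {"claw": 85,"offset": [17.3,28,2],"angular": [0,0,6.8]},
    {"claw": 85,"offset": [17.3,28,2],"angular": [0,0,6.8]},
    {"claw": 85,"offset": [17.3,27,2],"angular": [0,0,6.8]},
    {"claw": 85,"offset": [17.3,27,2],"angular": [0,0,6.8]},
    {"claw": 85,"offset": [0,0,0],"angular": [0,0,0]},
  ],
)

```text
clock: 2.7
tcp_pos: [0.5346, 0.1387, 0.284]
tcp_rot: [151.6, 89.9, 143.5]
force: [-0.3, 0.1, -0.1]
opening: 0.995
```

```bash
python3 - <<'E'
from h import *
s=arm.sense(); M=R.from_euler('xyz',s["tcp_rot"],degrees=True).as_matrix(); print(s["tcp_pos"],s["joint_pos"].round(1),"yang",np.degrees(np.arctan2(M[1,1],M[0,1])))
cal=cams.get_calibration("wrist"); print(cal); im=save("wrist","w1.png").astype(int)
for t,z in(("nut_grip",.142),("spindle",.084),("grinder",0),("nut",.084)):
    for d in cams.pinpoint("wrist",t)[:3]:
        px=np.array(d["centre"])*[640,400]; print(t,d["conf"],px.round(1),atz("wrist",px,z,cal).round(4))
r,g,b=im[...,0],im[...,1],im[...,2]
m=((r>110)&(g<70)&(b<70)).astype(np.uint8); n,l,st,_=cv2.connectedComponentsWithStats(m)
for i in range(1,n):
    if st[i,4]<200: continue
    ys,xs=np.nonzero(l==i); P=np.array([atz("wrist",(x,y),.16,cal)[:2] for x,y in zip(xs[::5],ys[::5])]).astype(np.float32)
    print(st[i],cv2.minAreaRect(P))
E
```

```text
[0.53464637 0.13868653 0.28397898] [ 1.070e+01  7.200e+00  7.080e+01  1.000e-01  1.021e+02 -7.120e+01] yang 81.91827177759819
{'vertical_fov': 61.757076206758626, 'cx': 323.1398084162866, 'cy': 197.87604673178504, 'dist_coeffs': array([-0.01633832,  0.        ,  0.        ,  0.        ,  0.        ]), 'eye': array([0.45144934, 0.15142055, 0.41904864]), 'orientation': array([ 1.61065697e+02, -4.15358246e-02,  8.19904825e+01])}
nut_grip 0.84 [486.   85.8] [0.4709 0.2788 0.142 ]
nut_grip 0.63 [353.7 199.7] [0.551  0.1647 0.142 ]
nut_grip 0.57 [ 98.6 168.8] [ 0.4927 -0.0483  0.142 ]
spindle 0.45 [345.2 162.6] [0.5307 0.1633 0.084 ]
grinder 0.93 [345.2 159.4] [0.5464 0.1668 0.    ]
grinder 0.68 [352.7 200.8] [0.6034 0.17   0.    ]
nut 0.9 [460.3 163. ] [0.5475 0.2802 0.084 ]
nut 0.79 [349.7 184.1] [0.5541 0.1652 0.084 ]
nut 0.71 [463.4  83.3] [0.4697 0.284  0.084 ]
[346 175  17  62 808] ((0.5505930185317993, 0.16345329582691193), (0.0110806655138731, 0.054030392318964005), 87.56192016601562)
[308 310  24  20 365] ((0.6577908992767334, 0.11856446415185928), (0.019059576094150543, 0.02030198462307453), 31.201858520507812)
```

View pics/w1.png

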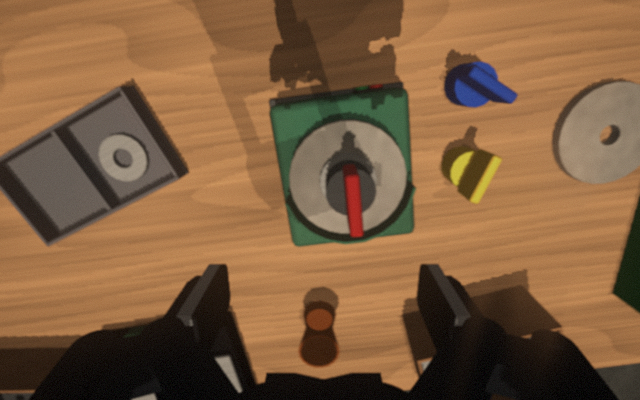

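The wrist view shows the red handle at (353,200), standing upright on the wheel between the open fingers. All cameras put the nut axis at (0.551,0.164) and the handle at a yaw of about 178°.

Request:
jog_arm(
  commands=[
    {"claw": 85,"offset": [8,12.5,0],"angular": [0,0,3]},
    {"claw": 85,"offset": [8,12.5,0],"angular": [0,0,3]},
    {"claw": 60,"offset": [0,0,-20],"angular": [0,0,0]},
    {"claw": 60,"offset": [0,0,-25],"angular": [0,0,0]},
    {"claw": 60,"offset": [0,0,-25],"angular": [0,0,0]},
    {"claw": 50,"offset": [0,0,-20],"angular": [0,0,0]},
    {"claw": 50,"offset": [0,0,-15],"angular": [0,0,0]},
    {"claw": 50,"offset": [0,0,-15],"angular": [0,0,0]},
    {"claw": 50,"offset": [0,0,-10],"angular": [0,0,0]},
    {"claw": 50,"offset": [0,0,0],"angular": [0,0,0]},
    {"claw": 50,"offset": [0,0,0],"angular": [0,0,0]},
  ],
  newtons=40,
)

```text
clock: 3.87
tcp_pos: [0.5492, 0.1592, 0.1557]
tcp_rot: [123.8, 90.0, 121.1]
force: [-0.0, -0.2, 0.2]
opening: 0.587
```

```bash
python3 - <<'E'
from h import *
cal=cams.get_calibration("wrist"); im=save("wrist","w2.png").astype(int)
s=arm.sense(); M=R.from_euler('xyz',s["tcp_rot"],degrees=True).as_matrix(); print(s["tcp_pos"],s["joint_pos"].round(1),"yang",np.degrees(np.arctan2(M[1,1],M[0,1])))
r,g,b=im[...,0],im[...,1],im[...,2]
m=((r>90)&(g<70)&(b<70)).astype(np.uint8); n,l,st,_=cv2.connectedComponentsWithStats(m)
for i in range(1,n):
    if st[i,4]<200: continue
    ys,xs=np.nonzero(l==i); P=np.array([atz("wrist",(x,y),.16,cal)[:2] for x,y in zip(xs[::3],ys[::3])]).astype(np.float32)
    print(st[i],cv2.minAreaRect(P))
E
```

```text
[0.54963671 0.15941917 0.15654142] [ 12.5  12.8  79.    0.   88.1 -74.8] yang 87.29686446349486
[ 320  230   26  101 1621] ((0.5510362982749939, 0.16437475383281708), (0.011211409233510494, 0.052541039884090424), 87.33074951171875)
```

View pics/w2.png

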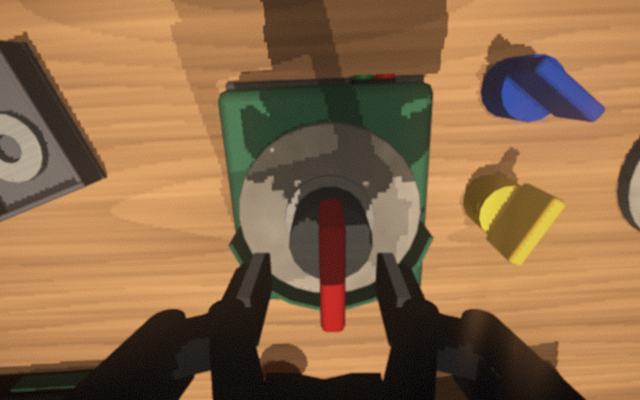

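The handle at (333,265) lies between the open fingers and parallel to the pads. The jaw centre is about 5 mm short in y, so I'll correct that, descend and close.

Request:
jog_arm(
  commands=[
    {"claw": 50,"offset": [1,5,0],"angular": [0,0,0]},
    {"claw": 50,"offset": [0,0,-8],"angular": [0,0,0]},
    {"claw": 50,"offset": [0,0,-8],"angular": [0,0,0]},
    {"claw": 40,"offset": [0,0,-6],"angular": [0,0,0]},
    {"claw": 30,"offset": [0,0,0],"angular": [0,0,0]},
    {"claw": 24,"offset": [0,0,0],"angular": [0,0,0]},
    {"claw": 24,"offset": [0,0,0],"angular": [0,0,0]},
  ],
  newtons=40,
)

```text
clock: 4.5
tcp_pos: [0.5503, 0.1647, 0.1334]
tcp_rot: [62.3, 90.0, 59.7]
force: [0.7, 0.6, 0.6]
opening: 0.277
```

Request:
jog_arm(
  commands=[
    {"claw": 16,"offset": [0,0,0],"angular": [0,0,0]},
    {"claw": 10,"offset": [0,0,0],"angular": [0,0,0]},
    {"claw": 0,"offset": [0,0,0],"angular": [0,0,0]},
    {"claw": 0,"offset": [0,0,0],"angular": [0,0,0]},
    {"claw": 0,"offset": [0,0,0],"angular": [0,0,0]},
    {"claw": 0,"offset": [0,0,0],"angular": [0,0,0]},
  ],
  newtons=40,
)

```text
clock: 5.0
tcp_pos: [0.5505, 0.1646, 0.1337]
tcp_rot: [6.6, 90.0, 3.9]
force: [-0.3, -2.0, 2.0]
opening: 0.139
```

```bash
cat > st.py <<'E'
from h import *
s=arm.sense(); M=R.from_euler('xyz',s["tcp_rot"],degrees=True).as_matrix()
print(s["clock"],s["tcp_pos"].round(4),"yang %.2f"%np.degrees(np.arctan2(M[1,1],M[0,1])),"tilt",M[2].round(3),"F",s["force"].round(1),"T",s["wrist_torque"].round(2),"op %.3f"%s["opening"],"j6 %.1f"%s["joint_pos"][5])
E
python3 st.py
```

```text
5.0 [0.5505 0.1646 0.1337] yang 87.33 tilt [-1.     0.     0.001] F [-0.3 -2.   2. ] T [-0.15  0.08  0.  ] op 0.139 j6 -74.4
```

Request:
jog_arm(
  commands=[
    {"claw": 0,"offset": [0,0,0],"angular": [0,0,-2]},
    {"claw": 0,"offset": [0,0,0.2],"angular": [0,0,-2]},
    {"claw": 0,"offset": [0,0,0.2],"angular": [0,0,-2]},
    {"claw": 0,"offset": [0,0,0.2],"angular": [0,0,-2]},
    {"claw": 0,"offset": [0,0,0],"angular": [0,0,0]},
  ],
  newtons=60,
)

```text
clock: 5.42
tcp_pos: [0.5505, 0.1645, 0.134]
tcp_rot: [-9.6, 90.0, -20.3]
force: [2.0, -1.6, 0.6]
opening: 0.13
```

```bash
python3 st.py
```

```text
5.4167 [0.5505 0.1645 0.134 ] yang 79.26 tilt [-1.    -0.     0.001] F [ 2.  -1.6  0.6] T [-0.33 -0.21  0.04] op 0.130 j6 -66.3
```

Request:
jog_arm(
  commands=[
    {"claw": 0,"offset": [0,0,0.3],"angular": [0,0,-3]},
    {"claw": 0,"offset": [0,0,0.3],"angular": [0,0,-3]},
    {"claw": 0,"offset": [0,0,0.3],"angular": [0,0,-3]},
    {"claw": 0,"offset": [0,0,0.3],"angular": [0,0,-3]},
  ],
)

```text
clock: 5.75
tcp_pos: [0.5505, 0.1644, 0.1351]
tcp_rot: [-29.6, 90.0, -52.4]
force: [1.5, -2.5, 0.8]
opening: 0.131
```

```bash
python3 st.py
```

```text
5.75 [0.5505 0.1644 0.1351] yang 67.25 tilt [-1.    -0.     0.001] F [ 1.5 -2.5  0.8] T [-0.5  -0.24 -0.  ] op 0.131 j6 -54.3
```

Request:
jog_arm(
  commands=[
    {"claw": 0,"offset": [0,0,0],"angular": [0,0,-3]},
    {"claw": 0,"offset": [0,0,0],"angular": [0,0,-3]},
    {"claw": 0,"offset": [0,0,0],"angular": [0,0,0]},
  ],
)

```text
clock: 6.0
tcp_pos: [0.5506, 0.1643, 0.1356]
tcp_rot: [-1.7, 89.9, -30.5]
force: [-0.1, -2.7, 2.5]
opening: 0.133
```

```bash
python3 st.py
```

```text
6.0 [0.5506 0.1643 0.1356] yang 61.28 tilt [-1.    -0.     0.001] F [-0.1 -2.7  2.5] T [-0.65 -0.16  0.03] op 0.133 j6 -48.3
```

Request:
jog_arm(
  commands=[
    {"claw": 0,"offset": [0,0,0],"angular": [0,0,-3]},
    {"claw": 0,"offset": [0,0,0],"angular": [0,0,0]},
  ],
)

```text
clock: 6.17
tcp_pos: [0.5507, 0.1644, 0.1359]
tcp_rot: [17.6, 89.9, -14.1]
force: [-0.1, -3.7, 5.4]
opening: 0.13
```

```bash
python3 st.py
```

```text
6.1667 [0.5507 0.1644 0.1359] yang 58.35 tilt [-1.     0.     0.001] F [-0.1 -3.7  5.4] T [-0.66  0.03 -0.  ] op 0.130 j6 -45.4
```

Request:
jog_arm(
  commands=[
    {"claw": 0,"offset": [0,0,1],"angular": [0,0,0]},
    {"claw": 0,"offset": [0,0,0.3],"angular": [0,0,-3]},
    {"claw": 0,"offset": [0,0,0.3],"angular": [0,0,-3]},
    {"claw": 0,"offset": [0,0,0.3],"angular": [0,0,-3]},
    {"claw": 0,"offset": [0,0,0.3],"angular": [0,0,-3]},
    {"claw": 0,"offset": [0,0,0],"angular": [0,0,0]},
  ],
)

```text
clock: 6.67
tcp_pos: [0.5503, 0.1647, 0.1373]
tcp_rot: [74.7, 90.0, 31.1]
force: [0.5, -1.8, 3.2]
opening: 0.132
```

```bash
python3 st.py
```

```text
6.6667 [0.5503 0.1647 0.1373] yang 46.37 tilt [-1.  0.  0.] F [ 0.5 -1.8  3.2] T [-0.47 -0.13  0.02] op 0.132 j6 -33.4
```

Request:
jog_arm(
  commands=[
    {"claw": 0,"offset": [0,0,0.8],"angular": [0,0,0]},
    {"claw": 0,"offset": [0,0,0.35],"angular": [0,0,-3]},
    {"claw": 0,"offset": [0,0,0.35],"angular": [0,0,-3]},
    {"claw": 0,"offset": [0,0,0.35],"angular": [0,0,-3]},
    {"claw": 0,"offset": [0,0,0.35],"angular": [0,0,-3]},
    {"claw": 0,"offset": [0,0,0],"angular": [0,0,0]},
  ],
)

```text
clock: 7.17
tcp_pos: [0.5501, 0.1649, 0.1389]
tcp_rot: [-142.8, 90.0, 161.6]
force: [1.8, -2.1, -1.8]
opening: 0.129
```

```bash
python3 st.py
```

```text
7.1667 [0.5501 0.1649 0.1389] yang 34.39 tilt [-1.    -0.    -0.001] F [ 1.8 -2.1 -1.8] T [-0.32 -0.32  0.05] op 0.129 j6 -21.4
```

Request:
jog_arm(
  commands=[
    {"claw": 0,"offset": [0,0,0.3],"angular": [0,0,-3]},
    {"claw": 0,"offset": [0,0,0.3],"angular": [0,0,-3]},
    {"claw": 0,"offset": [0,0,0.3],"angular": [0,0,-3]},
    {"claw": 0,"offset": [0,0,0.3],"angular": [0,0,-3]},
    {"claw": 0,"offset": [0,0,0],"angular": [0,0,0]},
  ],
)

```text
clock: 7.58
tcp_pos: [0.5502, 0.1649, 0.1403]
tcp_rot: [-151.8, 90.0, 140.6]
force: [1.6, -1.5, -1.3]
opening: 0.13
```

```bash
python3 st.py
```

```text
7.5833 [0.5502 0.1649 0.1403] yang 22.43 tilt [-1. -0. -0.] F [ 1.6 -1.5 -1.3] T [-0.22 -0.4  -0.01] op 0.130 j6 -9.4
```

Request:
jog_arm(
  commands=[
    {"claw": 0,"offset": [0,0,0.3],"angular": [0,0,-3]},
    {"claw": 0,"offset": [0,0,0.3],"angular": [0,0,-3]},
    {"claw": 0,"offset": [0,0,0.3],"angular": [0,0,-3]},
    {"claw": 0,"offset": [0,0,0.3],"angular": [0,0,-3]},
    {"claw": 0,"offset": [0,0,0],"angular": [0,0,0]},
  ],
)

```text
clock: 8.0
tcp_pos: [0.5503, 0.1649, 0.1417]
tcp_rot: [-167.7, 90.0, 112.7]
force: [3.0, -0.6, -1.3]
opening: 0.127
```

```bash
python3 st.py
```

```text
8.0 [0.5503 0.1649 0.1417] yang 10.46 tilt [-1. -0. -0.] F [ 3.  -0.6 -1.3] T [-0.22 -0.47 -0.03] op 0.127 j6 2.5
```

Request:
jog_arm(
  commands=[
    {"claw": 0,"offset": [0,0,0.3],"angular": [0,0,-3]},
    {"claw": 0,"offset": [0,0,0.3],"angular": [0,0,-3]},
    {"claw": 0,"offset": [0,0,0.3],"angular": [0,0,-3]},
    {"claw": 0,"offset": [0,0,0.3],"angular": [0,0,-3]},
    {"claw": 0,"offset": [0,0,0],"angular": [0,0,0]},
  ],
)

```text
clock: 8.42
tcp_pos: [0.5504, 0.1648, 0.143]
tcp_rot: [112.4, 90.0, 20.9]
force: [3.2, -0.9, -0.1]
opening: 0.13
```

```bash
python3 st.py
```

```text
8.4167 [0.5504 0.1648 0.143 ] yang -1.53 tilt [-1.  0. -0.] F [ 3.2 -0.9 -0.1] T [-0.28 -0.55 -0.02] op 0.130 j6 14.5
```

Request:
jog_arm(
  commands=[
    {"claw": 0,"offset": [0,0,0.35],"angular": [0,0,-3]},
    {"claw": 0,"offset": [0,0,0.35],"angular": [0,0,-3]},
    {"claw": 0,"offset": [0,0,0.35],"angular": [0,0,-3]},
    {"claw": 0,"offset": [0,0,0.35],"angular": [0,0,-3]},
    {"claw": 0,"offset": [0,0,0],"angular": [0,0,0]},
  ],
)

```text
clock: 8.83
tcp_pos: [0.5505, 0.1648, 0.1444]
tcp_rot: [105.8, 90.0, 2.3]
force: [3.6, -1.9, -1.8]
opening: 0.131
```

```bash
python3 st.py
```

```text
8.8333 [0.5505 0.1648 0.1444] yang -13.51 tilt [-1.     0.001 -0.   ] F [ 3.6 -1.9 -1.8] T [-0.25 -0.83  0.01] op 0.131 j6 26.5
```

Request:
jog_arm(
  commands=[
    {"claw": 0,"offset": [0,0,0.3],"angular": [0,0,-3]},
    {"claw": 0,"offset": [0,0,0.3],"angular": [0,0,-3]},
    {"claw": 0,"offset": [0,0,0.3],"angular": [0,0,-3]},
    {"claw": 0,"offset": [0,0,0.3],"angular": [0,0,-3]},
    {"claw": 0,"offset": [0,0,0],"angular": [0,0,0]},
  ],
)

```text
clock: 9.25
tcp_pos: [0.5505, 0.1646, 0.1457]
tcp_rot: [89.8, 90.0, -25.7]
force: [3.1, -1.5, -2.2]
opening: 0.129
```

```bash
python3 st.py
```

```text
9.25 [0.5505 0.1646 0.1457] yang -25.51 tilt [-1.     0.001  0.   ] F [ 3.1 -1.5 -2.2] T [-0.4  -0.86 -0.01] op 0.129 j6 38.5
```

Request:
jog_arm(
  commands=[
    {"claw": 0,"offset": [0,0,0.3],"angular": [0,0,-3]},
    {"claw": 0,"offset": [0,0,0.3],"angular": [0,0,-3]},
    {"claw": 0,"offset": [0,0,0.3],"angular": [0,0,-3]},
    {"claw": 0,"offset": [0,0,0.3],"angular": [0,0,-3]},
    {"claw": 0,"offset": [0,0,0],"angular": [0,0,0]},
  ],
)

```text
clock: 9.67
tcp_pos: [0.5506, 0.1646, 0.147]
tcp_rot: [111.0, 89.9, -16.5]
force: [4.3, -1.8, -1.3]
opening: 0.133
```

```bash
python3 st.py
```

```text
9.6667 [0.5506 0.1646 0.147 ] yang -37.51 tilt [-1.     0.001 -0.   ] F [ 4.3 -1.8 -1.3] T [-0.44 -0.94  0.02] op 0.133 j6 50.5
```

Request:
jog_arm(
  commands=[
    {"claw": 0,"offset": [0,0,0.3],"angular": [0,0,-3]},
    {"claw": 0,"offset": [0,0,0.3],"angular": [0,0,-3]},
    {"claw": 0,"offset": [0,0,0.3],"angular": [0,0,-3]},
    {"claw": 0,"offset": [0,0,0.3],"angular": [0,0,-3]},
    {"claw": 0,"offset": [0,0,0],"angular": [0,0,0]},
  ],
)

```text
clock: 10.08
tcp_pos: [0.5507, 0.1645, 0.1482]
tcp_rot: [121.2, 89.9, -18.4]
force: [4.5, -1.9, -2.1]
opening: 0.129
```

```bash
python3 st.py
```

```text
10.0833 [0.5507 0.1645 0.1482] yang -49.52 tilt [-1.     0.001 -0.001] F [ 4.5 -1.9 -2.1] T [-0.38 -1.    0.02] op 0.129 j6 62.5
```

Request:
jog_arm(
  commands=[
    {"claw": 0,"offset": [0,0,0.3],"angular": [0,0,-3]},
    {"claw": 0,"offset": [0,0,0.3],"angular": [0,0,-3]},
    {"claw": 0,"offset": [0,0,0.3],"angular": [0,0,-3]},
    {"claw": 0,"offset": [0,0,0.5],"angular": [0,0,0]},
    {"claw": 0,"offset": [0,0,0.5],"angular": [0,0,0]},
    {"claw": 0,"offset": [0,0,0],"angular": [0,0,0]},
  ],
)

```text
clock: 10.58
tcp_pos: [0.5505, 0.1643, 0.1497]
tcp_rot: [82.3, 89.9, -66.1]
force: [5.4, -2.8, -3.1]
opening: 0.131
```

```bash
python3 st.py
```

```text
10.5833 [0.5505 0.1643 0.1497] yang -58.37 tilt [-1.     0.001  0.   ] F [ 5.4 -2.8 -3.1] T [-0.6  -1.    0.03] op 0.131 j6 71.3
```

Request:
jog_arm(
  commands=[
    {"claw": 0,"offset": [0.5,-0.2,0],"angular": [0,0,0]},
    {"claw": 0,"offset": [0,0,0.5],"angular": [0,0,0]},
    {"claw": 0,"offset": [0,0,0.5],"angular": [0,0,0]},
    {"claw": 0,"offset": [0,0,0],"angular": [0,0,0]},
  ],
)

```text
clock: 10.92
tcp_pos: [0.5507, 0.1643, 0.1508]
tcp_rot: [15.4, 90.0, -133.2]
force: [3.2, -2.8, -3.8]
opening: 0.131
```

```bash
python3 st.py
```

```text
10.9167 [0.5507 0.1643 0.1508] yang -58.58 tilt [-1.     0.     0.001] F [ 3.2 -2.8 -3.8] T [-0.64 -0.62 -0.  ] op 0.131 j6 71.5
```

Request:
jog_arm(
  commands=[
    {"claw": 0,"offset": [0.3,-0.3,0.5],"angular": [0,0,0]},
    {"claw": 0,"offset": [0,0,0.5],"angular": [0,0,0]},
    {"claw": 0,"offset": [0,0,0],"angular": [0,0,0]},
  ],
)

```text
clock: 11.17
tcp_pos: [0.5509, 0.1644, 0.1521]
tcp_rot: [-53.1, 90.0, 158.3]
force: [0.2, -1.9, -2.6]
opening: 0.135
```

```bash
python3 st.py
```

```text
11.1667 [0.5509 0.1644 0.1521] yang -58.62 tilt [-1. -0.  0.] F [ 0.2 -1.9 -2.6] T [-0.36 -0.26  0.03] op 0.135 j6 71.6
```

Request:
jog_arm(
  commands=[
    {"claw": 0,"offset": [0,-0.2,0.7],"angular": [0,0,0]},
    {"claw": 0,"offset": [0,0,0.7],"angular": [0,0,0]},
    {"claw": 0,"offset": [0,0,0.7],"angular": [0,0,0]},
    {"claw": 0,"offset": [0,0,0],"angular": [0,0,0]},
  ],
)

```text
clock: 11.5
tcp_pos: [0.551, 0.1644, 0.1544]
tcp_rot: [-109.8, 90.0, 101.5]
force: [-0.8, -1.1, -0.9]
opening: 0.134
```

```bash
python3 st.py
```

```text
11.5 [0.551  0.1644 0.1544] yang -58.64 tilt [-1. -0. -0.] F [-0.8 -1.1 -0.9] T [-0.06 -0.02  0.03] op 0.134 j6 71.6
```

Free: the nut has risen 5 mm past its thread line with no pull. Lifting off slowly, then clear.

Request:
jog_arm(
  commands=[
    {"claw": 0,"offset": [0,0,2],"angular": [0,0,0]},
    {"claw": 0,"offset": [0,0,2],"angular": [0,0,0]},
    {"claw": 0,"offset": [0,0,3],"angular": [0,0,0]},
    {"claw": 0,"offset": [0,0,3],"angular": [0,0,0]},
    {"claw": 0,"offset": [0,0,4],"angular": [0,0,0]},
    {"claw": 0,"offset": [0,0,6],"angular": [0,0,0]},
    {"claw": 0,"offset": [0,0,8],"angular": [0,0,0]},
    {"claw": 0,"offset": [0,0,12],"angular": [0,0,0]},
    {"claw": 0,"offset": [0,0,15],"angular": [0,0,0]},
    {"claw": 0,"offset": [0,0,15],"angular": [0,0,0]},
    {"claw": 0,"offset": [0,0,0],"angular": [0,0,0]},
  ],
)

```text
clock: 12.42
tcp_pos: [0.5524, 0.1644, 0.229]
tcp_rot: [160.9, 89.6, 12.3]
force: [0.1, -0.2, -1.2]
opening: 0.128
```

```bash
python3 - <<'E'
exec(open("st.py").read())
cal=cams.get_calibration("wrist"); save("wrist","w3.png")
d=cams.pinpoint("wrist","tray_free")
for e in d[:2]: px=np.array(e["centre"])*[640,400]; print(e["conf"],px,atz("wrist",px,.005,cal))
E
```

```text
12.4167 [0.5524 0.1644 0.229 ] yang -58.66 tilt [-1.     0.002 -0.007] F [ 0.1 -0.2 -1.2] T [ 0.03 -0.01  0.  ] op 0.128 j6 71.6
0.84 [550.976 323.2  ] [ 0.5275835  -0.20200169  0.005     ]
```

View pics/w3.png

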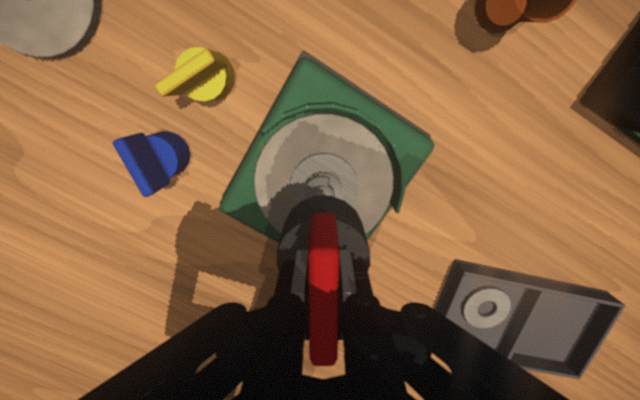

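The nut is held at (325,260), off the bare spindle at (320,185), and the tray's empty half is at (551,323).

Request:
jog_arm(
  commands=[
    {"claw": 0,"offset": [-1,-10,0],"angular": [0,0,0]},
    {"claw": 0,"offset": [-2,-20,0],"angular": [0,0,0]},
    {"claw": 0,"offset": [-2,-28,0],"angular": [0,0,0]},
    {"claw": 0,"offset": [-2,-32,0],"angular": [0,0,0]},
    {"claw": 0,"offset": [-2,-34,0],"angular": [0,0,0]},
    {"claw": 0,"offset": [-2,-34,0],"angular": [0,0,0]},
    {"claw": 0,"offset": [-2,-34,0],"angular": [0,0,0]},
    {"claw": 0,"offset": [-2,-34,0],"angular": [0,0,0]},
    {"claw": 0,"offset": [-2,-34,0],"angular": [0,0,0]},
    {"claw": 0,"offset": [-2,-34,0],"angular": [0,0,0]},
    {"claw": 0,"offset": [-2,-30,0],"angular": [0,0,0]},
    {"claw": 0,"offset": [-2,-22,0],"angular": [0,0,0]},
  ],
)

```text
clock: 13.52
tcp_pos: [0.5267, -0.1849, 0.2227]
tcp_rot: [-33.7, 89.9, 177.5]
force: [0.0, -0.3, -2.2]
opening: 0.13
```

Request:
jog_arm(
  commands=[
    {"claw": 0,"offset": [-1,-15,-10],"angular": [0,0,0]},
    {"claw": 0,"offset": [0,-5,-20],"angular": [0,0,0]},
    {"claw": 0,"offset": [0,0,-25],"angular": [0,0,0]},
    {"claw": 0,"offset": [0,0,-15],"angular": [0,0,0]},
    {"claw": 0,"offset": [0,0,-10],"angular": [0,0,0]},
    {"claw": 0,"offset": [0,0,0],"angular": [0,0,0]},
    {"claw": 0,"offset": [0,0,0],"angular": [0,0,0]},
  ],
)

```text
clock: 14.1
tcp_pos: [0.5267, -0.202, 0.1439]
tcp_rot: [-48.4, 89.9, 162.9]
force: [-0.4, -0.4, -0.4]
opening: 0.129
```

```bash
python3 - <<'E'
exec(open("st.py").read())
cal=cams.get_calibration("wrist"); save("wrist","w4.png")
d=cams.pinpoint("wrist","tray_free")
for e in d[:2]: px=np.array(e["centre"])*[640,400]; print(e["conf"],px,atz("wrist",px,.005,cal))
E
```

```text
14.1 [ 0.5267 -0.202   0.1439] yang -58.66 tilt [-1.    -0.001  0.001] F [-0.4 -0.4 -0.4] T [-0.01 -0.03  0.01] op 0.129 j6 33.9
0.9 [323.776 183.6  ] [ 0.52901005 -0.20023321  0.005     ]
```

View pics/w4.png

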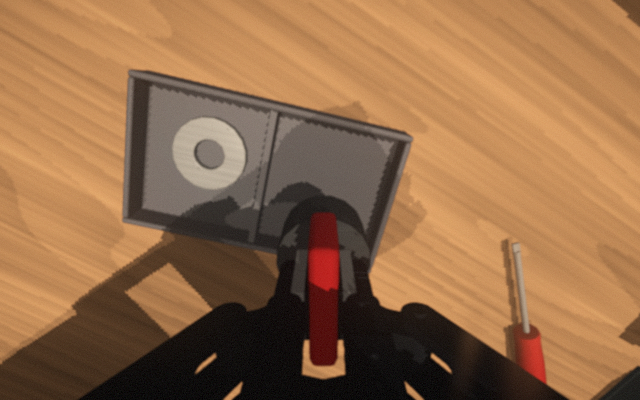

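The nut at (325,265) hangs over the empty half, whose floor centre at (324,184) maps to (0.529,-0.200). That is within 3 mm, so I'll go down.

Request:
jog_arm(
  commands=[
    {"claw": 0,"offset": [2,1,-10],"angular": [0,0,0]},
    {"claw": 0,"offset": [0,0,-18],"angular": [0,0,0]},
    {"claw": 0,"offset": [0,0,-18],"angular": [0,0,0]},
    {"claw": 0,"offset": [0,0,-14],"angular": [0,0,0]},
    {"claw": 0,"offset": [0,0,-10],"angular": [0,0,0]},
    {"claw": 0,"offset": [0,0,-6],"angular": [0,0,0]},
    {"claw": 0,"offset": [0,0,-3],"angular": [0,0,0]},
    {"claw": 0,"offset": [0,0,0],"angular": [0,0,0]},
    {"claw": 0,"offset": [0,0,0],"angular": [0,0,0]},
  ],
)

```text
clock: 14.95
tcp_pos: [0.5296, -0.2012, 0.066]
tcp_rot: [122.4, 89.9, -26.2]
force: [0.5, -0.5, -1.7]
opening: 0.133
```

Request:
jog_arm(
  commands=[
    {"claw": 0,"offset": [0,0,-2],"angular": [0,0,0]},
    {"claw": 0,"offset": [0,0,-2],"angular": [0,0,0]},
    {"claw": 0,"offset": [0,0,-2],"angular": [0,0,0]},
    {"claw": 0,"offset": [0,0,-1],"angular": [0,0,0]},
    {"claw": 0,"offset": [0,0,-1],"angular": [0,0,0]},
    {"claw": 0,"offset": [0,0,0],"angular": [0,0,0]},
    {"claw": 0,"offset": [0,0,0],"angular": [0,0,0]},
  ],
)

```text
clock: 15.53
tcp_pos: [0.5291, -0.201, 0.0571]
tcp_rot: [44.7, 90.0, -104.0]
force: [0.6, 0.4, -1.4]
opening: 0.131
```

Request:
jog_arm(
  commands=[
    {"claw": 0,"offset": [0,0,-0.5],"angular": [0,0,0]},
    {"claw": 0,"offset": [0,0,-0.5],"angular": [0,0,0]},
    {"claw": 0,"offset": [0,0,-0.5],"angular": [0,0,0]},
    {"claw": 0,"offset": [0,0,0],"angular": [0,0,0]},
  ],
)

```text
clock: 15.87
tcp_pos: [0.529, -0.2009, 0.0555]
tcp_rot: [-31.4, 90.0, 180.0]
force: [-0.9, -0.4, -2.5]
opening: 0.133
```

Request:
jog_arm(
  commands=[
    {"claw": 0,"offset": [0,0,-0.4],"angular": [0,0,0]},
    {"claw": 0,"offset": [0,0,-0.4],"angular": [0,0,0]},
    {"claw": 0,"offset": [0,0,0],"angular": [0,0,0]},
  ],
)

```text
clock: 16.12
tcp_pos: [0.5291, -0.201, 0.0548]
tcp_rot: [91.2, 90.0, -57.4]
force: [-0.5, 0.1, -0.7]
opening: 0.131
```

Request:
jog_arm(
  commands=[
    {"claw": 0,"offset": [0,0,-0.4],"angular": [0,0,0]},
    {"claw": 0,"offset": [0,0,-0.4],"angular": [0,0,0]},
    {"claw": 0,"offset": [0,0,0],"angular": [0,0,0]},
  ],
)

```text
clock: 16.37
tcp_pos: [0.5293, -0.201, 0.0547]
tcp_rot: [120.4, 90.0, -28.2]
force: [-2.9, 2.1, 4.6]
opening: 0.134
```

Contact (+4.6 N) at exactly the expected height. I'll open and retreat straight up.

Request:
jog_arm(
  commands=[
    {"claw": 14,"offset": [0,0,0],"angular": [0,0,0]},
    {"claw": 20,"offset": [0,0,0],"angular": [0,0,0]},
    {"claw": 30,"offset": [0,0,0],"angular": [0,0,0]},
    {"claw": 40,"offset": [0,0,0],"angular": [0,0,0]},
    {"claw": 40,"offset": [0,0,0],"angular": [0,0,0]},
    {"claw": 40,"offset": [0,0,5],"angular": [0,0,0]},
    {"claw": 40,"offset": [0,0,15],"angular": [0,0,0]},
    {"claw": 40,"offset": [0,0,25],"angular": [0,0,0]},
    {"claw": 40,"offset": [0,0,35],"angular": [0,0,0]},
    {"claw": 40,"offset": [0,0,35],"angular": [0,0,0]},
    {"claw": 40,"offset": [0,0,30],"angular": [0,0,0]},
    {"claw": 40,"offset": [0,0,0],"angular": [0,0,0]},
  ],
)

```text
clock: 17.37
tcp_pos: [0.5314, -0.202, 0.2075]
tcp_rot: [123.9, 89.3, -24.8]
force: [0.1, 0.2, 0.4]
opening: 0.468
```

```bash
python3 - <<'E'
exec(open("st.py").read())
a=save("wrist","w5.png"); b=save("scene","s5.png")
c=cv2.resize(b[150:270,220:440],(733,400)); cv2.imwrite("pics/c5.png",cv2.resize(np.hstack([a,c]),(800,233))[:,:,::-1])
E
```

```text
17.3667 [ 0.5314 -0.202   0.2075] yang -58.66 tilt [-1.     0.011 -0.007] F [0.1 0.2 0.4] T [ 0.02 -0.01 -0.01] op 0.468 j6 34.1
```

View pics/c5.png

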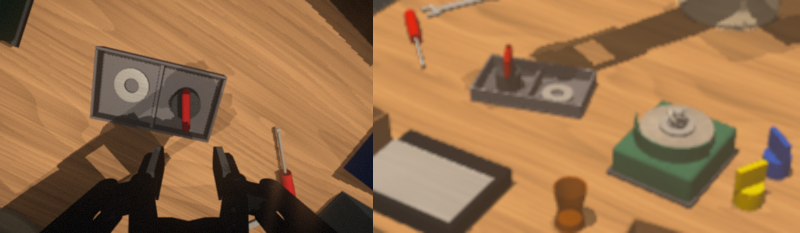

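The nut stands upright with its handle up in the empty half of the tray: (186,105) in the wrist view, (508,70) in the scene view. The spindle is bare and nothing else has moved.

```bash
python3 -c "
from cell import arm; print(arm.close_job())"
```

```text
the job is handed in; nothing more can be done
None
```

The red-handled hub nut is off the spindle and standing upright, handle up, in the empty half of the grey tray. I handed the job in after 17.4 s on the robot's clock.

- **Unscrewing:** I turned it about 146° clockwise, letting it rise about 6 mm per radian. The vertical force I read stayed within about 5.4 N, under the 10 N strain limit. I lifted only once the nut rose well past its play with no more than about 4 N of pull.
- **Placing:** It touched down at the expected height with about 4.6 N of contact force.
- **Last checks:** The wrist and scene pictures show the nut upright in the tray and the spindle bare. The spare flange and the tools in view look undisturbed, and the gripper was well clear. No check failed. The empty half's centre read up to 6 mm apart between measurements; I placed by the closest view, from just above it.

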